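Click the tub lid shut corner by corner

ROBOT

A 7-joint arm with a two-finger parallel gripper is mounted at the origin on the work surface. World frame = base frame: x ahead of the robot, y to its left, z up, the work surface at z = 0. Lengths are in mm, angles in rad, forces in N, time in s.
With the tool pointing down it reaches from about 425 to 950 mm from the base axis. Payload 4.7 kg.
Tool frame: the origin (TCP) lies midway between the tips of the shut fingers; the grasp point (between the pads) lies 19 mm behind it (arm.hold_point_z is the distance from the TCP to the grasp point, in mm); y points along the fingers, x is the direction in which the jaws open and shut, and the axes are right-handed (so a half turn about y gives the same grasp; the last joint's range is limited). The gripper opens to 85 mm and grips with 20 to 120 N. Pads are 22 mm wide; open, the fingers measure 114 mm over their backs; the gripper's body (76 mm by 85 mm) begins 54 mm behind the grasp point. The pads swing forward as they close: fully open they stand 13 mm farther back than shut.
Start: joints at [-1.315, 0.469, -0.049, 1.532, 0.024, 1.141, -0.082], TCP at [189.61, 647.84, 231.335] pointing down, gripper open.
Joint ranges: [-2.59, 2.59], [-0.33, 1.99], [-1.39, 1.29], [0.1, 2.45], [-1.04, 4.18], [0.21, 1.99], [-2.66, 2.66]. Speed limits (rad/s): [2.57, 2.57, 3.14, 3.14, 3.14, 3.14, 3.14].

INTERFACE

Orientations are given as [roll, pitch, yaw] about the fixed x, y, z axes, in that order (R = Rz(yaw) Ry(pitch) Rx(roll)).
In Python, from rig import arm gives the robot as it stands.
- The arm moves only by the shell command python3 -m inch 'ROWS'. ROWS is a JSON object of lists of equal length, an entry for each row: "hand": the opening, from 0 (shut) to 1 (fully open); "linear": the shift along the tool's x, y, z in units of 60 mm (1.0 is 60 mm), a list of three; "spin": the turn about the tool's y in units of 10 degrees (1.0 is 10 degrees). In form: {"hand": [hand, ...], "linear": [[dx, dy, dz], ...], "spin": [spin, ...]}. A call has exactly 8 rows; each row is the pose to reach, as a shift and turn from the pose commanded when the call began, along the tool's axes at that moment; what a row does not reach only later rows make up. A row lasts 1/8 s, in which the tool goes at most 62.5 mm and 10.7 degrees, less where a joint would pass 70% of its speed; a pose out of reach is approached as far as the arm can. A call with a gripper value outside its range is refused whole. The fingers move at their own pace and stop on an object; the grip force is fixed at half the most. Time passes only in rows, so rows that repeat a pose let the fingers close, or fill a call up. It gives the time, the measured TCP pose, the force and the opening at its end, in the units of the state.
- arm.get_state(): the state, without advancing time (a new reading comes with each control period).
- arm.read_camera(name): name is "side" or "top"; returns a dict with "pixels" (384x512x3 uint8, blue, green, red), "z_map" (384x512 float32, mm along the optical axis (not along the pixel's ray), 0 where there is no reading), "vfov" (degrees; the focal length in pixels is half the picture's height over the tangent of half this angle, whatever the lens; pixels are square), "cx", "cy" (the principal point, pixels), "rvec" (rotation vector, rad) and "tvec" (3), from world to camera coordinates, as OpenCV has them. Camera axes: x right, y down, z forward; pixel columns grow to the right and rows downward; lengths in mm; the calibration is good to about 2 mm. A picture is of the moment at which its call begins.
- arm.job_done(): hands the job in, once; it reports no verdict.
The state is a dict: "time_s": time; "q": joint angles; "dq": joint speeds; "joint_efforts": joint torques, N m; "tcp_pos": TCP position; "tcp_rot": TCP orientation; "wrist_force": force on the tool from outside, world axes, zero at the start; "moment": the same for the moment, N m; "width": finger opening in mm.
Only numpy, scipy, OpenCV 4.12 (cv2) and the standard library are available. Lean on these libraries where they do the work, as an engineer would, in place of code of your own. Each camera call takes 0.05 s, during which the arm holds its last target.

TASK

The lid of the clear tub of pencil stubs in the middle of the table is on, but its four corners still stand up. With the fingertips, press each corner down until it clicks shut, so that the lid is flush all round. Do not pick up or shove the tub, and leave the things around it where they are.

Things in the scene. Friction and masses are not known exactly. Their poses are not given: they have to be found in the camera images.
- tub: Loose clear tub of pencil stubs, 0.75 kg, under a pale grey soft press-on lid 200 mm long (its x) by 150 mm wide (its y). Origin: centre of its underside, z up; the shut lid's flat top is 85 mm above it. The lid's middle is seated; its four corners stand up, each bent along a fold line across the corner (45 degrees, 64 mm along each edge). A corner's rounded tip lies 39 mm outward of its fold.
- front_left (a joint): Bend of the lid's front-left corner (tub frame: at x = -100, y = +75 mm), rad: 0 = standing up as at the start (tip 12 mm proud), 0.32 = clicked shut, flush, a hard stop. Pushed down at the press point it resists with up to about 10 N, most near 0.08; past 0.26 it snaps down by itself and stays; let go earlier, it springs up.
- front_left_press (a point): Where a fingertip presses the front-left corner: a point on the lid's top face on the corner's centre line, 28 mm outward from the fold line and about 10 mm inside the rounded tip; it moves with the corner, from about 94 mm above the table standing up to 85 mm when shut.
- front_right (a joint): Bend of the lid's front-right corner (tub frame: at x = -100, y = -75 mm), rad: 0 = standing up as at the start (tip 12 mm proud), 0.32 = clicked shut, flush, a hard stop. Pushed down at the press point it resists with up to about 10 N, most near 0.08; past 0.26 it snaps down by itself and stays; let go earlier, it springs up.
- front_right_press (a point): Where a fingertip presses the front-right corner: a point on the lid's top face on the corner's centre line, 28 mm outward from the fold line and about 10 mm inside the rounded tip; it moves with the corner, from about 94 mm above the table standing up to 85 mm when shut.
- back_right (a joint): Bend of the lid's back-right corner (tub frame: at x = +100, y = -75 mm), rad: 0 = standing up as at the start (tip 12 mm proud), 0.32 = clicked shut, flush, a hard stop. Pushed down at the press point it resists with up to about 10 N, most near 0.08; past 0.26 it snaps down by itself and stays; let go earlier, it springs up.
- back_right_press (a point): Where a fingertip presses the back-right corner: a point on the lid's top face on the corner's centre line, 28 mm outward from the fold line and about 10 mm inside the rounded tip; it moves with the corner, from about 94 mm above the table standing up to 85 mm when shut.
- back_left (a joint): Bend of the lid's back-left corner (tub frame: at x = +100, y = +75 mm), rad: 0 = standing up as at the start (tip 12 mm proud), 0.32 = clicked shut, flush, a hard stop. Pushed down at the press point it resists with up to about 10 N, most near 0.08; past 0.26 it snaps down by itself and stays; let go earlier, it springs up.
- back_left_press (a point): Where a fingertip presses the back-left corner: a point on the lid's top face on the corner's centre line, 28 mm outward from the fold line and about 10 mm inside the rounded tip; it moves with the corner, from about 94 mm above the table standing up to 85 mm when shut.
- glue_stick_mid (a point): Glue stick standing upright beside the tub, 27 mm diameter, 94 mm tall; the point is half-way up it. Loose, to be left alone.
- eraser_mid (a point): White eraser, 45 x 20 x 12 mm, lying beside the tub; point at its centre. To be left alone.
- scissors_mid (a point): Small scissors lying flat behind the tub, about 140 mm long (their x), 60 mm wide, 9 mm high; point at the pivot. To be left alone.
- paint_pot_mid (a point): Small lidded paint pot in front of the tub, 54 mm diameter, 50 mm tall; point half-way up. Loose, to be left alone.
- brush_pot_mid (a point): White pot 80 mm wide, 100 mm tall, with paint brushes standing in it up to 190 mm, on the left of the table; point half-way up the pot. Loose, to be left alone.

How it is judged (in metres and radians):
At the end, for the whole second after the job is handed in: All four corners of the lid are clicked shut (each bend above 0.30 of 0.32 rad), the tub stands flat and at rest on the table within 40 mm of where it stood, and no bystander is more than 30 mm from where it stood (value of joint each of front_left, front_right, back_right, back_left above 0.3 rad and height (world z) of tub below 0.004 m and angle between tub's own z axis and vertical below 0.03 rad and distance of tub from where it was at the start of the episode below 0.04 m and linear speed of tub below 0.01 m/s and not (distance of any of glue_stick_mid, eraser_mid, scissors_mid, paint_pot_mid, brush_pot_mid from where it was at the start of the episode above 0.03 m)); the robot touches nothing.
It fails at once if the tub is lifted or tipped (more than 10 mm up or 0.15 rad) (height (world z) of tub above 0.01 m or angle between tub's own z axis and vertical above 0.15 rad).
It fails at once if the tub is shoved more than 40 mm (distance of tub from where it was at the start of the episode above 0.04 m).
It fails at once if a bystander is moved, lifted or knocked over (more than 30 mm) (distance of any of glue_stick_mid, eraser_mid, scissors_mid, paint_pot_mid, brush_pot_mid from where it was at the start of the episode above 0.03 m).
It also fails if it takes over 45 s, if anything falls off the work surface, if the arm or the gripper's body presses on something with over 40 N, if the wrist force passes 120 N, or if a joint passes its speed limit or range.

## Working session

There is one attempt and no reset: what is moved stays moved. The work goes in short steps, Python scripts to look and compute and a shell command to move; the robot and the scene stay as the last step left them, time stands still between calls to the robot, and variables do not carry over. Pictures are saved under pics/ and viewed, and the job is handed in when it is done.

```bash
mkdir -p pics; ls; cat > h.py <<'E'
import numpy as np,cv2
from rig import arm
def cam(n):
    d=arm.read_camera(n); 
    im=d["pixels"];f=im.shape[0]/2/np.tan(np.radians(d["vfov"])/2)
    R=cv2.Rodrigues(np.array(d["rvec"],float))[0];t=np.array(d["tvec"],float).ravel()
    return d,f,R,t
def cloud(d,f,R,t):
    z=d["z_map"];v,u=np.indices(z.shape)
    P=np.stack([(u-d["cx"])/f*z,(v-d["cy"])/f*z,z],-1)
    return (P-t)@R
E
python3 - <<'E'
from h import *
s=arm.get_state();print(s)
for n in("side","top"):
    d,f,R,t=cam(n);cv2.imwrite(f"pics/{n}0.png",d["pixels"]);np.save(f"{n}0.npy",cloud(d,f,R,t));print(n,f,d["cx"],d["cy"],-R.T@t, (d["z_map"]==0).mean(),[k for k in d])
E
```

```text
pics
{'time_s': 0.0, 'q': array([-1.31489268,  0.4694164 , -0.04862377,  1.53372849,  0.02405382,
        1.14098531, -0.08232949]), 'dq': array([ 1.82723007e-03, -5.71116033e-04, -1.48052145e-03, -6.71782725e-04,
       -1.17464266e-03, -9.50823046e-05, -4.58471236e-06]), 'joint_efforts': array([-6.45971477e-05, -5.10312617e+01, -4.65059769e-02, -2.37712562e+01,
        1.07973459e-02,  7.37018476e-03,  3.07614030e-06]), 'tcp_pos': array([189.4469087 , 647.24436256, 230.26374069]), 'tcp_rot': array([-1.5708143 ,  0.00195434,  1.286002  ]), 'wrist_force': array([ 0.01093617, -0.4826036 ,  0.19744339]), 'moment': array([-0.04604025, -0.03457401,  0.02964097]), 'width': 85.62366650982128}
side 465.91819752356423 248.54326163298552 192.2840084308083 [ 286.04408021 -562.78648439  984.1020759 ] 0.0038604736328125 ['pixels', 'z_map', 'vfov', 'cx', 'cy', 'rvec', 'tvec']
top 398.1002079955555 256.3993431987866 192.21712550702696 [519.79679709 135.54867409 953.26934182] 0.004018147786458333 ['pixels', 'z_map', 'vfov', 'cx', 'cy', 'rvec', 'tvec']
```

View pics/side0.png

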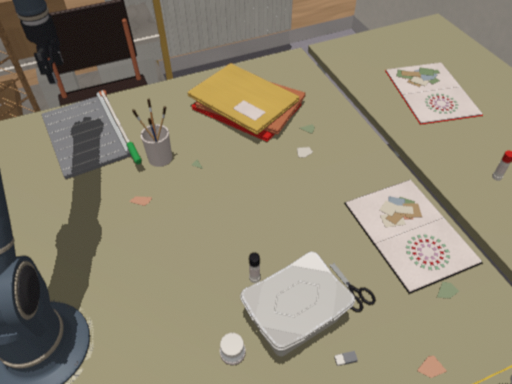

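View pics/top0.png

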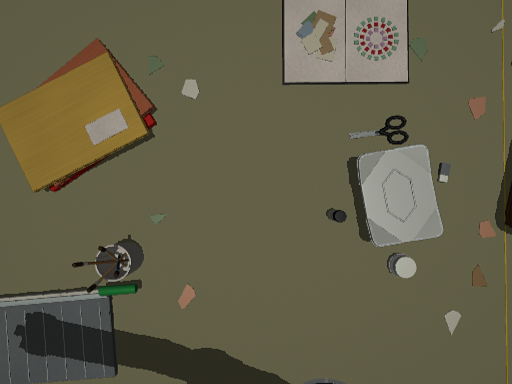

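The side view shows the tub at about (298,300). In the top view it is at about (400,195), with the glue stick at (338,215), the paint pot at (403,267), the eraser at (445,172) and the scissors at (385,131). Next I'll fit the lid.

```bash
python3 - <<'E'
import numpy as np,cv2
for n,r in(("top",(320,130,475,270)),("side",(220,240,380,360))):
    C=np.load(n+"0.npy");x0,y0,x1,y1=r
    P=C[y0:y1,x0:x1].reshape(-1,3)
    print(n,np.percentile(P[:,2],[5,50,95]))
    L=P[(P[:,2]>76)&(P[:,2]<105)]
    m=np.zeros((600,600),np.uint8) # grid 1mm, origin x 300, y -450
    ox,oy=L[:,0].mean()//1-300,L[:,1].mean()//1-300
    ij=((L[:,:2]-[ox,oy])).astype(int);ok=((ij>=0)&(ij<600)).all(1);m[ij[ok,1],ij[ok,0]]=255
    m=cv2.morphologyEx(m,cv2.MORPH_CLOSE,np.ones((7,7)))
    c=max(cv2.findContours(m,0,2)[0],key=cv2.contourArea)
    q=cv2.minAreaRect(c);print("rect",q[0][0]+ox,q[0][1]+oy,q[1:],cv2.boxPoints(q)+[ox,oy])
    S=L[np.linalg.norm(L[:,:2]-[q[0][0]+ox,q[0][1]+oy],axis=1)<45];print("mid z",np.median(S[:,2]))
    H=L[L[:,2]>91];print("high n",len(H))
    for b in cv2.boxPoints(q)+[ox,oy]:
        k=L[np.linalg.norm(L[:,:2]-b,axis=1)<35];print(b,len(k),np.percentile(k[:,2],[50,90,97]) if len(k) else 0)
for nm,n,(u,v) in(("glue","top",(340,215)),("pot","top",(405,266)),("eraser","top",(445,172)),("sciss","top",(385,131)),("brush","top",(115,262))):
    C=np.load(n+"0.npy");print(nm,C[v,u])
E
```

```text
top [-2.11378569  1.60758272 90.11678985]
rect 545.1271362304688 -146.48785400390625 ((207.60116577148438, 155.86273193359375), 10.660347938537598) [[ 428.70178223  -89.10321045]
 [ 457.53430176 -242.27590942]
 [ 661.55249023 -203.87249756]
 [ 632.7199707   -50.69979858]]
mid z 85.22854562782639
high n 811
[428.70178223 -89.10321045] 184 [93.08927127 96.38380037 97.78719372]
[ 457.53430176 -242.27590942] 176 [93.76081761 97.10276566 98.56375661]
[ 661.55249023 -203.87249756] 178 [93.72499635 96.8638332  97.78464001]
[632.7199707  -50.69979858] 187 [93.20637588 96.26727577 98.39210182]
side [-0.53851018  4.12654308 91.91147336]
rect 544.5736083984375 -148.48175048828125 ((206.55242919921875, 156.6949462890625), 10.353320121765137) [[ 428.89846802  -89.9704895 ]
 [ 457.05935669 -244.11416626]
 [ 660.24874878 -206.99301147]
 [ 632.08786011  -52.84933472]]
mid z 86.97074220946175
high n 1053
[428.89846802 -89.9704895 ] 172 [ 94.84729482  98.58076531 100.49345949]
[ 457.05935669 -244.11416626] 210 [94.49602695 98.20495924 99.66415059]
[ 660.24874878 -206.99301147] 180 [ 94.96758368  98.58798158 100.02378741]
[632.08786011 -52.84933472] 154 [94.54017033 98.6374126  99.96737299]
glue [501.9306239  -18.47531943  96.53552451]
pot [ 388.55436978 -171.24100036   50.0826487 ]
eraser [ 602.69505512 -277.25309755   13.11516632]
sciss [ 700.01792285 -140.7080588     5.91719653]
brush [393.51533624 472.14631532  79.06704899]
```

Both views agree: tub centre is about (545,-147.5) and yaw about 10.5°. The middle sits at 85–87 mm and the corners stand up at 96–100 mm. The press points are at tub (±88, ±63). First I'll travel high past the brush pot, turning the tool in line with the tub and shutting the fingers.

```bash
python3 -m inch '{"hand":[0,0,0,0,0,0,0,0],"linear":[[-0.35,0,-0.3],[-0.97,0,-0.82],[-1.68,0,-1.42],[-2.39,0,-2.02],[-3.1,0,-2.61],[-3.72,0,-3.14],[-4.2,0,-3.55],[-4.43,0,-3.73]],"spin":[0.5,1.4,2.4,3.4,4.42,5.3,6.0,6.32]}'
python3 -c "
from h import *
s=arm.get_state();print(s['tcp_pos'],s['tcp_rot'],s['q'],s['width'])"
```

```text
time_s: 1.1
tcp_pos: [330.4, 327.9, 231.2]
tcp_rot: [-1.571, 0.0, 0.179]
wrist_force: [0.2, 0.7, -0.4]
width: -0.0
[330.36460553 327.8940488  231.22242984] [-1.57093199e+00  2.87249457e-04  1.78501835e-01] [-1.10130821  0.12039338  0.25186617  2.02245792 -0.03559324  1.00310159
 -0.65353484] -0.005560495351635113
```

```bash
python3 -m inch '{"hand":[0,0,0,0,0,0,0,0],"linear":[[0.28,0,-0.59],[0.71,0,-1.48],[1.14,0,-2.36],[1.57,0,-3.25],[2.0,0,-4.13],[2.43,0,-5.02],[2.86,0,-5.9],[3.14,0,-6.49]],"spin":[0,0,0,0,0,0,0,0]}'
python3 -m inch '{"hand":[0,0,0,0,0,0,0,0],"linear":[[0.12,0.1,-0.3],[0.3,0.4,-0.65],[0.4,0.8,-0.85],[0.43,1.2,-0.89],[0.43,1.5,-0.89],[0.43,1.67,-0.89],[0.43,1.67,-0.89],[0.43,1.67,-0.89]],"spin":[0,0,0,0,0,0,0,0]}'
python3 - <<'E'
from h import *
s=arm.get_state();print(s['tcp_pos'],s['tcp_rot'],s['q'],s['width'],s['wrist_force'])
for n in("side","top"):
    d,f,R,t=cam(n);im=d["pixels"]
    P=np.array([[x,y,94.] for x,y in((447.3,-101.8),(470.1,-225.2),(642.7,-193.2),(619.9,-69.8))])
    p=(P@R.T+t);p=p[:,:2]/p[:,2:]*f+[d["cx"],d["cy"]]
    im=im[230:370,220:400] if n=="side" else im[120:290,310:490]
    o=(220,230) if n=="side" else (310,120)
    im=cv2.resize(im,None,fx=3.5,fy=3.5,interpolation=cv2.INTER_CUBIC)
    for q in p: cv2.circle(im,tuple(int(a) for a in (q-o)*3.5),4,(0,0,255),1)
    im=im[:600]
    cv2.imwrite(f"pics/{n}1.png",im)
E
```

```text
time_s: 2.1
tcp_pos: [587.4, -20.2, 230.9]
tcp_rot: [-1.571, -0.0, 0.183]
wrist_force: [-0.1, 1.5, -0.3]
width: 0.0
time_s: 3.1
tcp_pos: [621.5, -66.4, 131.9]
tcp_rot: [-1.571, -0.002, 0.183]
wrist_force: [-0.2, -0.0, 1.2]
width: 0.1
[621.52195104 -66.43346309 131.9485312 ] [-1.57094891 -0.0016123   0.18332774] [-0.32203257  0.52163231  0.50140505  1.78099278 -0.30731951  0.91545753
  0.49559857] 0.11184448681661156 [-0.22443385 -0.0079781   1.21664074]
```

View pics/side1.png

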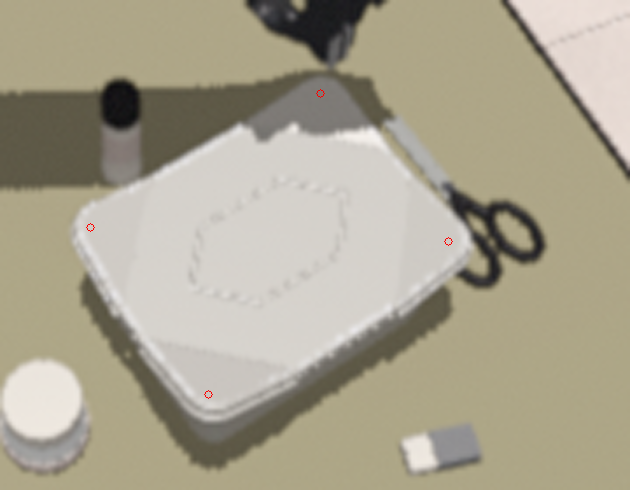

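View pics/top1.png

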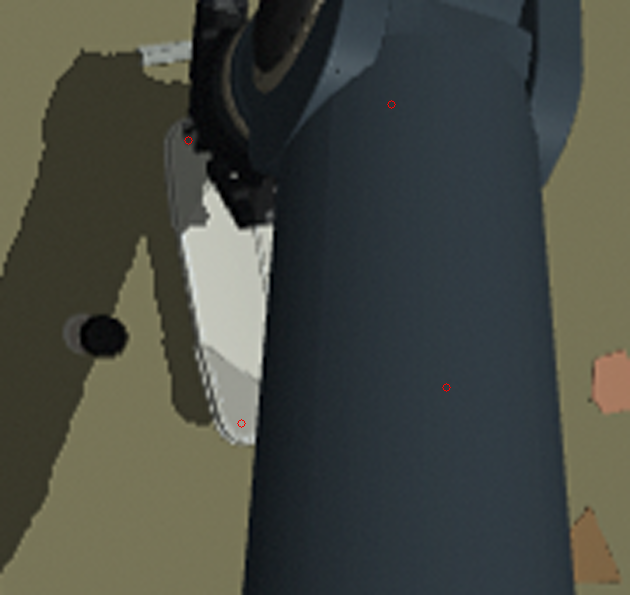

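The projected press points fall on the corners: side view (320,93), (90,227), (448,241), (208,394) in the zoom. Nothing has moved. I'll press the back-left corner now.

```bash
python3 -m inch '{"hand":[0,0,0,0,0,0,0,0],"linear":[[0,0.2,0],[0,0.4,0],[0,0.55,0],[0,0.62,0],[0,0.67,0],[0,0.71,0],[0,0.75,0],[0,0.77,0]],"spin":[0,0,0,0,0,0,0,0]}'
```

```text
time_s: 4.2
tcp_pos: [621.9, -65.6, 85.9]
tcp_rot: [-1.569, -0.002, 0.183]
wrist_force: [-1.7, 2.7, 12.2]
width: -0.1
```

```bash
python3 -m inch '{"hand":[0,0,0,0,0,0,0,0],"linear":[[0,0.02,0],[0,0.04,0],[0,0.06,0],[0,0.06,0],[0,0.06,0],[0,0.06,0],[0,0.06,0],[0,0.06,0]],"spin":[0,0,0,0,0,0,0,0]}'
```

```text
time_s: 5.2
tcp_pos: [622.3, -65.6, 85.0]
tcp_rot: [-1.568, -0.003, 0.183]
wrist_force: [-6.4, 4.4, 24.2]
width: -0.4
```

```bash
python3 -m inch '{"hand":[0,0,0,0,0,0,0,0],"linear":[[0,-0.3,0],[0,-0.7,0],[-0.5,-0.75,-0.01],[-1.3,-0.75,-0.03],[-2.1,-0.75,-0.04],[-2.75,-0.75,-0.05],[-2.96,-0.75,-0.05],[-2.96,-0.75,-0.05]],"spin":[0,0,0,0,0,0,0,0]}'
python3 - <<'E'
from h import *
s=arm.get_state();print(s['tcp_pos'],s['q'],s['wrist_force'])
d,f,R,t=cam("side");im=cv2.resize(d["pixels"][230:370,220:400],None,fx=3.5,fy=3.5,interpolation=cv2.INTER_CUBIC);cv2.imwrite("pics/side2.png",im)
E
```

```text
time_s: 6.2
tcp_pos: [447.0, -102.2, 126.5]
tcp_rot: [-1.571, -0.001, 0.182]
wrist_force: [0.5, 0.3, 0.0]
width: -0.0
[ 447.00656444 -102.1668665   126.48836663] [-0.33806561  0.27580974  0.55780301  2.16452378 -0.21278751  0.75190878
  0.54120887] [0.53528201 0.31137868 0.02998215]
```

View pics/side2.png

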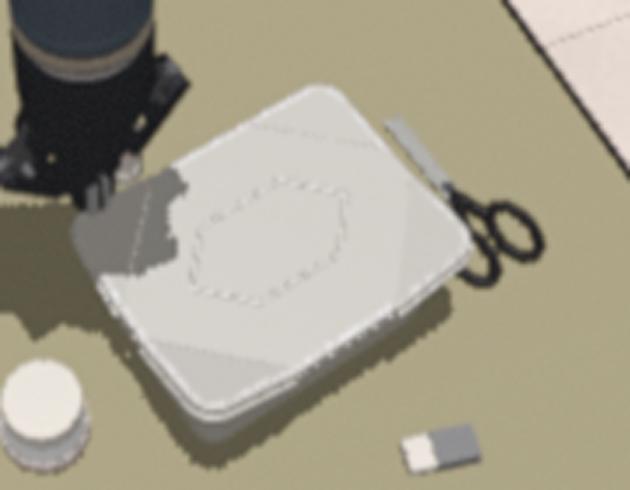

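The back-left corner is flush and the tub hasn't moved. Now front-left.

```bash
python3 -m inch '{"hand":[0,0,0,0,0,0,0,0],"linear":[[0,0.2,0],[0,0.4,0],[0,0.5,0],[0,0.57,0],[0,0.63,0],[0,0.69,0],[0,0.73,0],[0,0.75,0]],"spin":[0,0,0,0,0,0,0,0]}'
```

```text
time_s: 7.25
tcp_pos: [446.7, -101.3, 84.5]
tcp_rot: [-1.566, 0.001, 0.183]
wrist_force: [-15.5, 5.4, 55.9]
width: 0.1
```

```bash
python3 -m inch '{"hand":[0,0,0,0,0,0,0,0],"linear":[[0,-0.3,0],[0,-0.7,0],[0,-0.75,-0.4],[0,-0.75,-1.0],[0,-0.75,-1.6],[0,-0.75,-2.0],[0,-0.75,-2.09],[0,-0.75,-2.09]],"spin":[0,0,0,0,0,0,0,0]}'
python3 -m inch '{"hand":[0,0,0,0,0,0,0,0],"linear":[[0,0.2,0],[0,0.4,0],[0,0.5,0],[0,0.57,0],[0,0.63,0],[0,0.68,0],[0,0.72,0],[0,0.73,0]],"spin":[0,0,0,0,0,0,0,0]}'
```

```text
time_s: 8.25
tcp_pos: [469.5, -224.8, 125.9]
tcp_rot: [-1.57, 0.0, 0.183]
wrist_force: [0.0, 0.8, -0.1]
width: 0.2
time_s: 9.25
tcp_pos: [469.5, -225.9, 85.0]
tcp_rot: [-1.569, -0.001, 0.182]
wrist_force: [-10.0, 2.2, 29.3]
width: -0.0
```

Front-right is on its stop at 85 mm with 29 N. Next is back-right, +175.6 mm along tool x.

```bash
python3 -m inch '{"hand":[0,0,0,0,0,0,0,0],"linear":[[0,-0.3,0],[0,-0.7,0],[0.5,-0.73,0],[1.3,-0.73,0],[2.1,-0.73,0],[2.7,-0.73,0],[2.93,-0.73,0],[2.93,-0.73,0]],"spin":[0,0,0,0,0,0,0,0]}'
python3 -m inch '{"hand":[0,0,0,0,0,0,0,0],"linear":[[0,0.2,0],[0,0.4,0],[0,0.5,0],[0,0.57,0],[0,0.63,0],[0,0.69,0],[0,0.73,0],[0,0.75,0]],"spin":[0,0,0,0,0,0,0,0]}'
```

```text
time_s: 10.25
tcp_pos: [642.3, -192.9, 125.8]
tcp_rot: [-1.571, 0.001, 0.184]
wrist_force: [-0.4, 0.3, 0.2]
width: -0.2
time_s: 11.25
tcp_pos: [643.3, -194.7, 85.8]
tcp_rot: [-1.571, -0.003, 0.182]
wrist_force: [-8.1, 2.2, 27.3]
width: -0.1
```

```bash
python3 -m inch '{"hand":[0,0,0,0,0,0,0,0],"linear":[[0,-0.4,0],[0,-1.2,0],[0,-2.0,0],[0,-2.4,0.5],[0,-2.4,1.4],[0,-2.4,2.4],[0,-2.4,3.4],[0,-2.4,4.4]],"spin":[0,0,0,0,0,0,0,0]}'
python3 -m inch '{"hand":[0,0,0,0,0,0,0,0],"linear":[[0,0,0.9],[0,0,1.8],[0,0,2.6],[0,0,3.0],[0,0,3.0],[0,0,3.0],[0,0,3.0],[0,0,3.0]],"spin":[0,0,0,0,0,0,0,0]}'
python3 - <<'E'
from h import *
box=np.array([[428.8,-89.5],[457.3,-243.2],[660.9,-205.4],[632.4,-51.8]])
for n,r in(("side",(220,240,380,360)),("top",(320,130,475,270))):
    d,f,R,t=cam(n);cv2.imwrite(f"pics/{n}3.png",d["pixels"])
    if n=="side":cv2.imwrite("pics/sidez3.png",cv2.resize(d["pixels"][230:370,220:400],None,fx=3.5,fy=3.5,interpolation=cv2.INTER_CUBIC))
    x0,y0,x1,y1=r;P=cloud(d,f,R,t)[y0:y1,x0:x1].reshape(-1,3)
    L=P[(P[:,2]>76)&(P[:,2]<105)]
    S=L[np.linalg.norm(L[:,:2]-[545,-147.5],axis=1)<45];print(n,"mid",np.median(S[:,2]))
    for b in box:
        k=L[np.linalg.norm(L[:,:2]-b,axis=1)<35];print(b,len(k),np.percentile(k[:,2],[50,90,97]) if len(k)else 0)
E
```

```text
time_s: 12.25
tcp_pos: [593.8, 68.6, 225.0]
tcp_rot: [-1.57, -0.0, 0.183]
wrist_force: [0.3, 0.1, -0.3]
width: 0.1
time_s: 13.25
tcp_pos: [562.1, 242.1, 225.4]
tcp_rot: [-1.571, -0.0, 0.181]
wrist_force: [0.4, 0.2, -0.1]
width: 0.1
side mid 86.99743278992106
[428.8 -89.5] 156 [86.7520753  88.93610605 89.96018172]
[ 457.3 -243.2] 213 [86.55746862 88.70653714 89.77192721]
[ 660.9 -205.4] 172 [86.56241    88.61673177 89.36472489]
[632.4 -51.8] 125 [86.87558071 88.93242001 90.00182052]
top mid 85.4426021725375
[428.8 -89.5] 172 [84.76839792 87.08999847 87.89622788]
[ 457.3 -243.2] 154 [85.05449637 87.1559056  87.92092373]
[ 660.9 -205.4] 167 [85.32815101 87.46102293 88.19244594]
[632.4 -51.8] 188 [85.31674476 87.11968144 87.92495684]
```

View pics/sidez3.png

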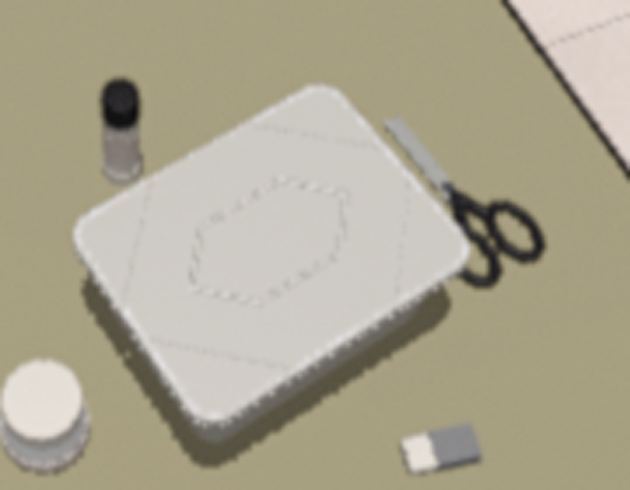

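View pics/top3.png

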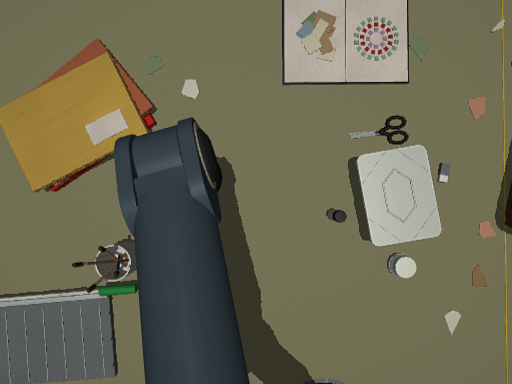

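All four corners lie level with the lid's middle. In the top view the tub (400,195), glue stick (338,215), paint pot (403,267), eraser (445,172), scissors (385,131) and brush pot (113,262) are where they started. I'm handing in.

```bash
python3 -c "
from h import *
s=arm.get_state();print(s['time_s'],s['wrist_force'],abs(s['dq']).max());print(arm.job_done())"
```

```text
13.35 [ 0.24734672 -0.53803265  0.09765732] 0.005098328925748288
the job is handed in; nothing more can be done
None
```

I pressed all four lid corners shut with the closed fingertips and handed the job in at 13.35 s. The order was back-left, front-left, front-right, back-right.

- **Pressing:** each corner was pushed to its hard stop at a tip height of about 85 mm. The forces were about 24, 56, 29 and 27 N in that order. Front-left's 56 N was higher than I meant, because I commanded that press a little too deep.
- **Lid:** the last depth check put every corner within about 1 mm of the lid's middle in both cameras. Before pressing, the corner areas read 8–9 mm above it. The cameras disagree on absolute height by about 1.5 mm (85.4 and 87.0 mm for the middle), which is within the stated calibration error.
- **Surroundings:** by eye, the tub and all five bystanders are where they started in the last pictures. I did not measure their positions again. The robot was clear of everything, at rest and reading about zero force.

No check failed.

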